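# Set a tilting work table to 15 degrees on a riser block and cradle a rod on it

## Task

Set the little tilting table to 15 degrees for mitring the amber rod: press its red tail pad to swing the table well up, clear of the block, slide the blue-banded riser block in lengthwise under the roller until it butts squarely against the brass stop, then press the free edge down until the roller sits firmly on the block. After that lay the amber rod lengthwise in the table's two V-cradles, centred along them, and leave it resting there. Do not disturb the yellow and red riser blocks, the spray can or the screwdriver.

Things in the scene. Friction and masses are not known exactly. Their poses are not given: they have to be found in the camera images.
- stand: fixed dark steel base, 110 x 300 x 10 mm, with two green cheeks (53 mm high, outer faces 126 mm apart) carrying the pivot. Origin: on the bench under the pivot axis, midway between the cheeks; z up; +y level, from the pivot to the table's free edge; x along the pivot axis, which is 42 mm above the bench. The base reaches from y = -30 to 270 mm
- deck (a joint): tilt of the table, rad: 0 = level, grows as the free edge rises, end stop at 0.42. A stiff friction hinge keeps it where it is left: 9 to 14 N on the tail pad raises it, under 4 N at the free edge lowers it. Table axes: those of the stand at tilt 0, origin on the pivot axis. The roller clears the top of the blue block above about 0.27
- roller (a point): centre of the steel roller under the free edge, 16 mm diameter, 80 mm long, 150 mm from the pivot axis and level with it at tilt 0. The table is an aluminium plate 100 mm wide, table y = -22 to 170 mm, top 16 mm and underside 6 mm above the pivot axis, with a 50 mm wide tail back to y = -97 mm. Axes are those of the table
- tail_pad (a point): centre of the red pad (48 x 34 mm) on top of the tail, behind the pivot (table y = -79 mm, 16 mm above the pivot axis): pressing it down raises the free edge. Axes are those of the table (+y towards the free edge, z out of the plate)
- edge_pad (a point): centre of the black rubber strip (70 x 26 mm) on top of the table right over the roller (table y = 150 mm, 16 mm above the pivot axis): the place to press the table down. Axes are those of the table
- cradle (a point): where the rod's centre lies when it rests in the two V-cradles: midway between them, 30 mm above the plate's top. The dark wooden cradles (90 degree V, 16 mm long, tops 29 mm above the plate) stand at table y = 30 and 115 mm, 69 mm clear between them. Axes are those of the table and tilt with it: y along the grooves
- seat (a point): point on the base's top face (10 mm above the bench), 176 mm from the pivot, under the riser block's centre when it is home; axes as the stand's. The block's inner end then touches the brass stop (fixed bar 80 mm wide, 20 mm above the base, its face 126 mm from the pivot) and its outer 60 mm or so stick out past the free edge
- riser15_center (a point): centre of the blue-banded aluminium riser block for 15 degrees: 32 mm wide (x), 100 mm long (y), 62.8 mm high, loose, about 0.4 kg. Both ends alike. It starts standing on the 6 mm plywood board, in any of the three places
- riser10_center (a point): centre of the yellow-banded block for 10 degrees: 32 x 100 x 50.0 mm, loose, stands on the board. Not to be disturbed
- riser20_center (a point): centre of the red-banded block for 20 degrees: 32 x 100 x 75.3 mm, loose, stands on the board. Not to be disturbed
- rod_center (a point): centre of the amber acrylic rod, 28 mm diameter, 150 mm long, x along its axis, both ends alike. It starts level in a pale wooden rack of two V-cradles (16 mm long, 85 mm apart, 38 mm high, base board 130 x 60 x 8 mm on the bench), its axis 39.8 mm above the bench
- spray: red spray can, 52 mm diameter, 160 mm high, loose, origin under its centre. Not to be disturbed
- driver_grip (a point): handle of a screwdriver lying on the bench. Not to be disturbed

How it is judged:
On the way, in this order (a step that is already met when the one before it is completed fails the run):
1. the table is swung up past the height of the blue block (tilt above 0.272 rad) (value of joint deck above 0.272 rad), for 0.1 s.
2. the blue block stands on the base against the stop, under the table, which is still up clear of it (y of riser15_center in the frame of seat between -0.005 and 0.005 m and x of riser15_center in the frame of seat between -0.012 and 0.012 m and z of riser15_center in the frame of seat between 0.0284 and 0.0344 m and angle between the y axis of riser15_center and the y axis of seat, either way round below 0.12 rad and value of joint deck above 0.266 rad), for 0.1 s.
3. the table is pressed down so that its roller bears on the block, at 15 degrees, before the rod is on it (y of riser15_center in the frame of seat between -0.005 and 0.005 m and x of riser15_center in the frame of seat between -0.012 and 0.012 m and z of riser15_center in the frame of seat between 0.0284 and 0.0344 m and angle between the y axis of riser15_center and the y axis of seat, either way round below 0.12 rad and value of joint deck between 0.2498 and 0.2738 rad and contact force between deck and riser15 above 2 N and distance between rod_center and cradle above 0.1 m), for 0.05 s.
At the end, for the whole second after the job is handed in: Table at 15 +- 0.7 degrees, blue block on the base under the roller within 5 mm of the stop, 12 mm sideways, 7 degrees of square; amber rod at rest in both V-cradles: centre within 4 mm across and in height, 22 mm along, 5 degrees of parallel (y of riser15_center in the frame of seat between -0.005 and 0.005 m and x of riser15_center in the frame of seat between -0.012 and 0.012 m and z of riser15_center in the frame of seat between 0.0284 and 0.0344 m and angle between the y axis of riser15_center and the y axis of seat, either way round below 0.12 rad and value of joint deck between 0.2498 and 0.2738 rad and x of rod_center in the frame of cradle between -0.004 and 0.004 m and z of rod_center in the frame of cradle between -0.004 and 0.004 m and y of rod_center in the frame of cradle between -0.022 and 0.022 m and angle between the x axis of rod_center and the y axis of cradle, either way round below 0.09 rad and linear speed of each of rod, riser15 below 0.01 m/s); the robot touches nothing.
It fails at once if the yellow or red block, the spray can or the screwdriver is moved more than 15 mm (distance of any of riser10_center, riser20_center, spray, driver_grip from where it was at the start of the episode above 0.015 m).
It also fails if it takes over 69 s, if anything falls off the work surface, if the arm or the gripper's body presses on something with over 40 N, if the wrist force passes 120 N, or if a joint passes its speed limit or range.

## Robot

A 6-joint arm with a two-finger parallel gripper is mounted at the origin on the work surface. World frame = base frame: x ahead of the robot, y to its left, z up, the work surface at z = 0. Lengths are in m, angles in rad, forces in N, time in s.
With the tool pointing down it reaches from about 0.325 to 0.775 m from the base axis. Payload 5.5 kg.
Tool frame: the origin (TCP) lies at the very end of the fingers, on their centre line; the grasp point (between the pads) lies arm.pinch_z behind it (arm.pinch_z is the distance from the TCP to the grasp point, in m); z points along the fingers, y is the line along which they close (so a half turn about z gives the same grasp; the last joint's range is limited). The gripper opens to 85 mm and grips with 20 to 120 N. Pads are 22 mm wide; open, the fingers measure 114 mm over their backs; the gripper's body (76 mm by 85 mm) begins 54 mm behind the grasp point. The pads swing forward as they close: fully open they stand 13 mm farther back than shut.
Start: joints at [-1.348, 0.091, 1.231, -0, 1.82, -0.057], TCP at [0.166, -0.577, 0.231] pointing down, gripper open.
Joint ranges: [-2.87, 2.87], [-0.86, 2.18], [0.17, 2.46], [-1.51, 4.65], [0.06, 2.69], [-2.65, 2.65]. Speed limits (rad/s): [2.57, 2.57, 3.01, 3.14, 3.14, 3.14].

## Interface

Orientations are given as a unit quaternion [w, x, y, z].
In Python, from cell import arm gives the robot as it stands.
- The arm moves only by the tool send_rows, never from a script. Its argument "moves" is a list of rows, each a list of 3 entries, a list of its own where there are three numbers: the opening, from 0 (shut) to 1 (fully open), then the shift along the tool's x, y, z normalised to -1 to 1, where 1 is 0.4 m, then the turn, a rotation vector about the tool's x, y, z normalised to -1 to 1, where 1 is 1.5 rad. A call has 1 to 10 rows; each row shifts and turns the commanded pose from where the row before left it, along the tool's axes as they then stand; what a row does not reach is not made up. A row lasts 1/8 s, in which the tool goes at most 62.5 mm and 10.7 degrees, less where a joint would pass 70% of its speed; a pose out of reach is approached as far as the arm can. A call with a number of a shift or a turn outside -1 to 1 is refused whole. A call with a gripper value outside its range is refused whole. The fingers move at their own pace and stop on an object; "squeeze" is the grip in N (left out, the last holds). Time passes only in rows, so rows that do not move let the fingers close. It gives the time, the measured TCP pose, the force, the opening and the grip force at its end, in the units of the state.
- arm.get_state(): the state, without advancing time (a new reading comes with each control period).
- arm.read_camera(name): name is "side" or "top"; returns a dict with "img" (420x560x3 uint8, red, green, blue), "depth" (420x560 float32, m along the optical axis (not along the pixel's ray), 0 where there is no reading), "intrinsics" (3x3 intrinsics, pixels), "dist" ([k1, k2, p1, p2, k3] as OpenCV has them; the pictures are not rectified), "R" (3x3) and "t" (3): a world point X has camera coordinates R X + t. Camera axes: x right, y down, z forward; pixel columns grow to the right and rows downward; lengths in m; the calibration is good to about 2 mm. A picture is of the moment at which its call begins.
- arm.close_job(): hands the job in; it is judged then, once.
The state is a dict: "time_s": time; "joint_pos": joint angles; "dq": joint speeds; "joint_efforts": joint torques, N m; "tool_pos": TCP position; "eef_rot": TCP orientation; "contact_force": force on the tool from outside, world axes, zero at the start; "wrist_torque": the same for the moment, N m; "finger_gap": opening from 0.0 (shut) to 1.0 (fully open); "gripper_force": force on a finger pad.
Only numpy, scipy, OpenCV 4.12 (cv2) and the standard library are available. Lean on these libraries where they do the work, as an engineer would, in place of code of your own. Each camera call takes 0.05 s, during which the arm holds its last target. There are 200 camera calls.

## Working session

There is one attempt and no reset: what is moved stays moved. The work goes in short steps, Python scripts to look and compute and a tool call to move; the robot and the scene stay as the last step left them, time stands still between calls to the robot, and variables do not carry over. Pictures are saved under pics/ and viewed, at most 10 in all, crops included, and the job is handed in when it is done.

Besides the shell and the picture viewer there is one more tool, called after "Call:" as name([rows], argument=value, ...), one row to a line, values as JSON. send_rows: Moves the arm, as the interface text tells. Scaled input: -1 to 1 covers 0.4 m each way for a shift and 1.5 rad each way for a turn. Its arguments: {"type":"object","properties":{"moves":{"type":"array","items":{"type":"array"}},"squeeze":{"type":"number"}},"required":["moves"]}

```bash
mkdir -p pics
python3 - <<'E'
from cell import arm
import cv2,numpy as np
print(arm.get_state(), arm.pinch_z)
for n in("side","top"):
    c=arm.read_camera(n); cv2.imwrite(f"pics/{n}0.png",c["img"][:,:,::-1]); np.savez(f"{n}0.npz",**c)
    print(n,c["intrinsics"].tolist(),c["dist"],c["R"].round(4).tolist(),c["t"])
E
ls
```

```text
{'time_s': 0.0, 'joint_pos': array([-1.34770633e+00,  9.18807244e-02,  1.23189628e+00, -1.92584659e-05,
        1.81977056e+00, -5.66932273e-02]), 'dq': array([-0.0002659 , -0.00105456, -0.00139977,  0.00092651,  0.0009412 ,
        0.00036897]), 'joint_efforts': array([-3.02067992e-04, -4.58733094e+01, -4.18020093e+01, -1.27733902e-04,
        1.14744710e-02,  4.87026500e-05]), 'tool_pos': array([ 0.16562359, -0.57640198,  0.23013189]), 'eef_rot': array([-9.73301529e-04,  9.90230971e-01,  1.39433380e-01, -9.05315130e-05]), 'contact_force': array([ 0.04724714, -0.38566552,  0.01335433]), 'wrist_torque': array([-0.0258473 ,  0.00966234,  0.00938087]), 'gripper_force': 0.0, 'finger_gap': 1.002893381051676} 0.0187
side [[433.48256087089067, 0.0, 277.53383961007074], [0.0, 433.48256087089067, 206.03320939698494], [0.0, 0.0, 1.0]] [-0.11164273  0.          0.          0.          0.        ] [[-0.8943, -0.4474, -0.0032], [-0.3483, 0.7006, -0.6228], [0.2808, -0.5559, -0.7824]] [0.52276492 0.26162685 1.19436746]
top [[443.4459816265972, 0.0, 274.96982463596584], [0.0, 443.4459816265972, 210.07946943386273], [0.0, 0.0, 1.0]] [-0.11143532  0.          0.          0.          0.        ] [[0.0121, -0.9999, -0.0034], [-0.9757, -0.0111, -0.2186], [0.2186, 0.0059, -0.9758]] [-0.02504522  0.61481103  1.06499913]
pics
side0.npz
top0.npz
```

View pics/top0.png

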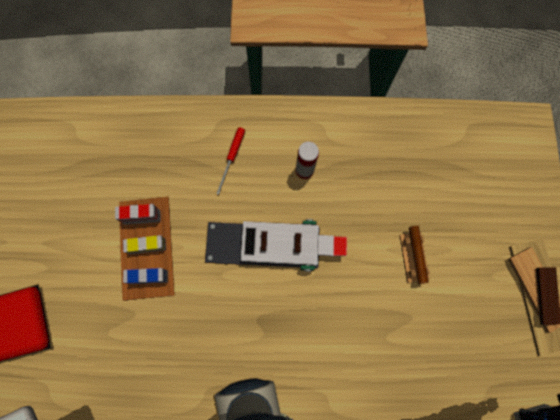

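View pics/side0.png

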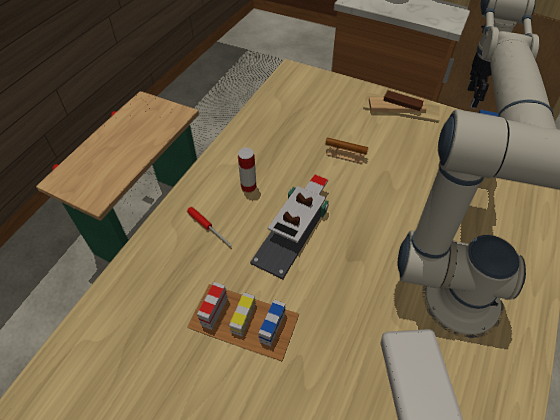

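```bash
cat > h.py <<'E'
import cv2,numpy as np
from cell import arm
def cloud(c):
    "world point for every pixel, from depth"
    h,w=c["depth"].shape
    uv=np.stack(np.meshgrid(np.arange(w),np.arange(h)),-1).reshape(-1,1,2).astype(np.float64)
    n=cv2.undistortPoints(uv,c["intrinsics"],c["dist"]).reshape(h,w,2)
    d=c["depth"].astype(float)[...,None]
    return (np.concatenate([n*d,d],-1)-c["t"])@c["R"]
def plane(c,uv,z):
    "rays through pixels onto plane z"
    n=cv2.undistortPoints(np.array(uv,float).reshape(-1,1,2),c["intrinsics"],c["dist"]).reshape(-1,2)
    d=np.c_[n,np.ones(len(n))]@c["R"]; o=-c["R"].T@c["t"]
    return o+d*((z-o[2])/d[:,2])[:,None]
def hsv(c): return cv2.cvtColor(c["img"],cv2.COLOR_RGB2HSV)
def rect(P):
    r=cv2.minAreaRect(P[:,:2].astype(np.float32)); b=cv2.boxPoints(r)
    e=[b[1]-b[0],b[2]-b[1]]; e=max(e,key=np.linalg.norm)
    return np.round(r[0],4),np.round(sorted(r[1]),4),round(np.degrees(np.arctan2(e[1],e[0]))%180,1)
def st():
    s=arm.get_state(); print(round(s["time_s"],2),s["tool_pos"].round(4),s["eef_rot"].round(4),s["contact_force"].round(1),round(s["finger_gap"],3),s["gripper_force"]);return s
E
python3 - <<'E'
from h import *
for n in("top","side"):
    c=np.load(n+"0.npz"); W=cloud(c); H=hsv(c); h,s,v=[H[...,i].astype(int) for i in range(3)]
    x,y,z=W[...,0],W[...,1],W[...,2]
    red=((h<8)|(h>172))&(s>170)&(v>90)
    M={"blue":(h>100)&(h<130)&(s>120)&(v>70)&(z>.055),"yellow":(h>22)&(h<35)&(s>150)&(z>.04)&(z<.07),
     "red":red&(z>.065)&(y>.2),"pad":red&(z>.03)&(z<.1)&(y<.0)}
    reg=(x>.3)&(x<.7)&(y>-.4)&(y<.45)
    for k,m in M.items():
        m=m&reg
        if m.sum()>8: print(n,k,m.sum(),rect(W[m]),"z",np.percentile(z[m],[5,50,95]).round(4))
    # block tops
    for k,zt in(("b",.0688),("y",.056),("r",.0813)):
        m=(abs(z-zt)<.004)&(y>.15)&(y<.45)&(x>.3)&(x<.7); P=W[m]
        print(n,"top",k,len(P),rect(P) if len(P)>8 else"")
    m=(abs(z-.01)<.003)&(v<110)&(s<90)&(x>.35)&(x<.65)&(y>-.1)&(y<.25)
    print(n,"base",m.sum(),rect(W[m]))
    m=(z>.02)&(z<.08)&(h<25)&(s>120)&(y<-.15)&(y>-.4)&(x>.35)&(x<.65)
    print(n,"rod",m.sum(),rect(W[m]),np.percentile(z[m],[5,50,95,99]).round(3))
E
```

```text
top blue 270 (array([0.4195, 0.1619]), array([0.0449, 0.3846]), np.float32(81.0)) z [0.0658 0.0696 0.0733]
top yellow 291 (array([0.5324, 0.2035]), array([0.0375, 0.3225]), np.float32(93.0)) z [0.05   0.0568 0.0606]
top red 234 (array([0.605 , 0.3423]), array([0.0324, 0.075 ]), np.float32(93.0)) z [0.078  0.0821 0.0854]
top pad 226 (array([ 0.5267, -0.1838]), array([0.0319, 0.047 ]), np.float32(177.8)) z [0.0535 0.0571 0.0606]
top top b 505 (array([0.5198, 0.3243]), array([0.1031, 0.1949]), np.float32(10.0))
top top y 485 (array([0.5199, 0.3219]), array([0.0992, 0.1971]), np.float32(11.0))
top top r 443 (array([0.6042, 0.3423]), array([0.0333, 0.1021]), np.float32(94.7))
top base 1252 (array([0.5348, 0.0332]), array([0.1064, 0.2614]), np.float32(87.5))
top rod 908 (array([ 0.5083, -0.2839]), array([0.1494, 0.2316]), np.float32(90.1)) [0.035 0.053 0.059 0.061]
side blue 265 (array([0.4445, 0.3122]), array([0.032 , 0.0807]), np.float32(94.0)) z [0.0651 0.0688 0.0721]
side yellow 257 (array([0.5269, 0.3258]), array([0.0332, 0.0967]), np.float32(97.5)) z [0.0524 0.0558 0.0593]
side red 235 (array([0.6059, 0.3409]), array([0.0324, 0.0806]), np.float32(97.0)) z [0.0775 0.081  0.0842]
side pad 99 (array([ 0.5281, -0.186 ]), array([0.0358, 0.0479]), np.float32(172.4)) z [0.0504 0.0546 0.0583]
side top b 487 (array([0.524, 0.327]), array([0.1014, 0.2024]), np.float32(10.6))
side top y 524 (array([0.5249, 0.3262]), array([0.1057, 0.2051]), np.float32(10.4))
side top r 420 (array([0.6052, 0.3426]), array([0.0344, 0.1007]), np.float32(96.0))
side base 1226 (array([0.5325, 0.032 ]), array([0.1132, 0.2717]), np.float32(85.8))
side rod 458 (array([ 0.4939, -0.2848]), array([0.1482, 0.2304]), np.float32(98.1)) [0.029 0.049 0.057 0.059]
```

Run:
```python
import cv2
a=cv2.imread("pics/top0.png")[185:310,100:450]
cv2.imwrite("pics/crop_top.png",cv2.resize(a,None,fx=2.28,fy=2.28,interpolation=cv2.INTER_CUBIC))
```

```text
(no output)
```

View pics/crop_top.png

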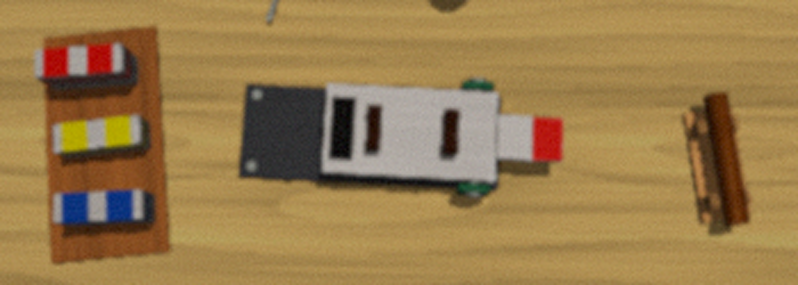

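```bash
cat >> h.py <<'E'
def blob(c,m,z,W=None):
    "largest blob of mask: centroid & long-axis angle on plane z by ray casting"
    n,l,s,ce=cv2.connectedComponentsWithStats(m.astype(np.uint8)); k=1+np.argmax(s[1:,4]); vv,uu=np.nonzero(l==k)
    P=plane(c,np.c_[uu,vv],z)
    return P.mean(0).round(4),rect(P),len(uu),(l==k)
def masks(c):
    H=hsv(c); return [H[...,i].astype(int) for i in range(3)]
E
python3 - <<'E'
from h import *
for n in("top","side"):
    c=np.load(n+"0.npz"); W=cloud(c); h,s,v=masks(c)
    x,y,z=W[...,0],W[...,1],W[...,2]
    red=((h<8)|(h>172))&(s>170)&(v>90)
    cl=lambda m:cv2.morphologyEx(m.astype(np.uint8),cv2.MORPH_CLOSE,np.ones((9,9)))
    box=lambda a,b,p,q:(x>a)&(x<b)&(y>p)&(y<q)
    for k,m,zt in(("blue",box(.40,.487,.2,.42)&(abs(z-.0688)<.006)&(v>90),.0688),("yellow",box(.487,.57,.2,.42)&(abs(z-.056)<.005)&(v>90),.056),
      ("tailpad",red&box(.4,.65,-.3,-.1)&(z>.03),.058),
      ("edgepad",box(.49,.58,0.02,.08)&(v<50)&(z>.045),.058),
      ("plate",box(.45,.62,-.16,.08)&(abs(z-.058)<.005)&(v>120)&(s<60),.058),
      ("base",box(.45,.62,.09,.25)&(abs(z-.01)<.004)&(v<110)&(s<100),.01),
      ("rod",box(.4,.65,-.4,-.2)&(h<20)&(s>190)&(z>.045),.05)):
        if m.sum()<9: print(n,k,"none");continue
        C,r,N,mm=blob(c,m,zt); Q=W[mm]
        print(n,k,C,*r,N,"depth",Q.mean(0).round(4), rect(Q)[0])
    m=box(.4,.65,-.4,-.2)&(z>.03); print(n,"rodpix hsv", np.median(np.c_[h[m],s[m],v[m]],axis=0), m.sum(), rect(W[box(.4,.65,-.4,-.2)&(z>.048)]))
E
```

```text
top blue [0.4445 0.3113 0.0688] [0.4442 0.3121] [0.0323 0.1   ] 94.3 501 depth [0.4445 0.3111 0.0694] [0.4439 0.3127]
top yellow [0.5269 0.323  0.056 ] [0.527  0.3224] [0.0337 0.1   ] 97.5 468 depth [0.5268 0.3227 0.0569] [0.5271 0.3231]
top tailpad [ 0.5266 -0.1838  0.058 ] [ 0.5259 -0.184 ] [0.0307 0.0466] 179.2 226 depth [ 0.5267 -0.1839  0.0571] [ 0.5267 -0.1838]
top edgepad [0.5359 0.0454 0.058 ] [0.5363 0.0457] [0.0202 0.0625] 177.9 197 depth [0.5351 0.0451 0.0634] [0.5359 0.0453]
top plate [ 0.5314 -0.0611  0.058 ] [ 0.5323 -0.0482] [0.0986 0.2221] 87.6 2119 depth [ 0.5312 -0.0611  0.0594] [ 0.5324 -0.0484]
top base [0.5382 0.1266 0.01  ] [0.5388 0.1269] [0.0746 0.1076] 178.3 1000 depth [0.5381 0.1265 0.0104] [0.5388 0.1268]
top rod [ 0.5103 -0.3866  0.05  ] [ 0.5078 -0.3875] [0.026  0.1472] 6.4 464 depth [ 0.51   -0.3858  0.0525] [ 0.5077 -0.3877]
top rodpix hsv [ 13. 224.  90.] 640 (array([ 0.4979, -0.3051]), array([0.1489, 0.1966]), np.float32(97.8))
side blue [0.4444 0.3145 0.0688] [0.4445 0.3133] [0.0333 0.1011] 93.4 469 depth [0.4445 0.3144 0.0686] [0.4448 0.3125]
side y
[... 158 characters left out ...]
5263 -0.182 ] [0.0297 0.046 ] 175.9 99 depth [ 0.5274 -0.1846  0.0545] [ 0.5281 -0.186 ]
side edgepad [0.5372 0.0421 0.058 ] [0.5378 0.0423] [0.0229 0.0674] 178.4 143 depth [0.5362 0.0442 0.0613] [0.5375 0.0441]
side plate [ 0.5312 -0.046   0.058 ] [ 0.5327 -0.0489] [0.0989 0.2237] 87.2 1133 depth [ 0.5311 -0.0459  0.0582] [ 0.533  -0.0474]
side base [0.5377 0.128  0.01  ] [0.5385 0.1275] [0.08   0.1101] 178.6 769 depth [0.5377 0.1281 0.0101] [0.5389 0.1275]
side rod [ 0.4792 -0.3899  0.05  ] [ 0.5    -0.3839] [0.0295 0.1305] 6.5 95 depth [ 0.479  -0.389   0.0508] [ 0.4999 -0.3859]
side rodpix hsv [ 14.  202.5  93. ] 346 (array([ 0.4917, -0.3084]), array([0.1471, 0.1908]), np.float32(102.1))
```

```bash
cat >> h.py <<'E'
from scipy.spatial.transform import Rotation as Ro
def down(yaw,pitch=0,about=None):
    "tool down with tool x at yaw (deg); then world tilt by pitch deg about a horizontal axis at angle 'about' (deg)"
    a=np.radians(yaw); R=np.array([[np.cos(a),np.sin(a),0],[np.sin(a),-np.cos(a),0],[0,0,-1]]).T
    R=np.array([[np.cos(a),np.sin(a),0],[np.sin(a),-np.cos(a),0],[0,0,-1.]])
    R=Ro.from_matrix(R)
    if pitch: b=np.radians(about); R=Ro.from_rotvec(np.radians(pitch)*np.array([np.cos(b),np.sin(b),0]))*R
    return R
def plan(p,R,n,p0=None,R0=None):
    "n equal rows to target pose, in the units of the moves"
    s=arm.get_state(); q=s["eef_rot"]
    p0=s["tool_pos"] if p0 is None else np.array(p0); R0=R0 or Ro.from_quat(q[[1,2,3,0]])
    w=(R0.inv()*R).as_rotvec()/n; dp=(np.array(p)-p0)/n
    print("deg/row",np.degrees(np.linalg.norm(w)).round(1),"mm/row",(1e3*np.linalg.norm(dp)).round(1))
    for i in range(n):
        Ri=R0*Ro.from_rotvec(w*i); print((Ri.inv().apply(dp)/.4).round(3).tolist(),(w/1.5).round(3).tolist())
E
python3 - <<'E'
from h import *
plan((.5266,-.184,.12),down(87.6),10)
for n in("top","side"):
    c=np.load(n+"0.npz"); W=cloud(c); h,s,v=masks(c); x,y,z=W[...,0],W[...,1],W[...,2]
    m=(x>.4)&(x<.65)&(y>-.46)&(y<-.33)&(z>.041)&(h<20)&(s>150)
    C,r,N,mm=blob(c,m,.048); print(n,C,*r,N,"depth",rect(W[mm]),np.percentile(z[mm],[50,95]).round(4))
E
```

```text
deg/row 7.2 mm/row 54.4
[0.114, -0.069, 0.028] [-0.0, -0.0, -0.083]
[0.122, -0.055, 0.028] [-0.0, -0.0, -0.083]
[0.127, -0.039, 0.028] [-0.0, -0.0, -0.083]
[0.131, -0.023, 0.028] [-0.0, -0.0, -0.083]
[0.133, -0.006, 0.028] [-0.0, -0.0, -0.083]
[0.133, 0.01, 0.028] [-0.0, -0.0, -0.083]
[0.131, 0.027, 0.028] [-0.0, -0.0, -0.083]
[0.126, 0.043, 0.028] [-0.0, -0.0, -0.083]
[0.12, 0.058, 0.028] [-0.0, -0.0, -0.083]
[0.112, 0.073, 0.028] [-0.0, -0.0, -0.083]
top [ 0.5086 -0.388   0.048 ] [ 0.5092 -0.3878] [0.0303 0.1503] 6.6 612 depth (array([ 0.509, -0.389]), array([0.0286, 0.1496]), np.float32(6.9)) [0.0521 0.0569]
side [ 0.5058 -0.385   0.048 ] [ 0.5082 -0.3844] [0.0332 0.1486] 6.5 261 depth (array([ 0.5082, -0.3876]), array([0.0353, 0.1489]), np.float32(4.5)) [0.0494 0.0554]
```

Call:
send_rows([
  [0,[0.114,-0.069,0.028],[0,0,-0.083]],
  [0,[0.122,-0.055,0.028],[0,0,-0.083]],
  [0,[0.127,-0.039,0.028],[0,0,-0.083]],
  [0,[0.131,-0.023,0.028],[0,0,-0.083]],
  [0,[0.133,-0.006,0.028],[0,0,-0.083]],
  [0,[0.133,0.01,0.028],[0,0,-0.083]],
  [0,[0.131,0.027,0.028],[0,0,-0.083]],
  [0,[0.126,0.043,0.028],[0,0,-0.083]],
  [0,[0.12,0.058,0.028],[0,0,-0.083]],
  [0,[0.112,0.073,0.028],[0,0,-0.083]],
], squeeze=60)

```text
time_s: 1.35
tool_pos: [0.5284, -0.1834, 0.1185]
eef_rot: [-0.0, 0.722, 0.692, -0.0]
contact_force: [0.7, -1.6, -0.4]
finger_gap: 0.003
gripper_force: 0.0
```

```bash
python3 -c "
from h import *
st();plan((.5266,-.184,.062),down(87.6),1)"
```

```text
1.35 [ 0.5284 -0.1834  0.1185] [-2.000e-04  7.218e-01  6.921e-01 -1.000e-04] [ 0.7 -1.6 -0.4] 0.003 0.0
deg/row 0.0 mm/row 56.6
[-0.002, -0.004, 0.141] [-0.0, -0.0, 0.0]
```

Call:
send_rows([
  [0,[-0.002,-0.004,0.12],[0,0,0]],
  [0,[0,0,0.03],[0,0,0]],
  [0,[0,0,0.03],[0,0,0]],
  [0,[0,0,0.025],[0,0,0]],
  [0,[0,0,0.02],[0,0,0]],
  [0,[0,0,0],[0,0,0]],
])

```text
time_s: 2.1
tool_pos: [0.5263, -0.1866, 0.0319]
eef_rot: [0.001, 0.724, 0.69, 0.001]
contact_force: [-1.7, 0.7, 4.7]
finger_gap: -0.001
gripper_force: 2.1
```

Call:
send_rows([
  [0,[0,0,0.01],[0,0,0]],
  [0,[0,0,0.004],[0,0,0]],
  [0,[0,0,-0.05],[0,0,0]],
  [0.65,[0,0,-0.15],[0,0,0]],
  [0.65,[0,0,-0.12],[0,0,0]],
])

```text
time_s: 2.72
tool_pos: [0.5259, -0.1864, 0.1556]
eef_rot: [0.001, 0.724, 0.69, 0.0]
contact_force: [0.3, -1.1, 0.5]
finger_gap: 0.416
gripper_force: 0.0
```

Run:
```python
from h import *
s=st()
c=arm.read_camera("side"); W=cloud(c);h,s,v=masks(c); x,y,z=W[...,0],W[...,1],W[...,2]
u=np.array([.0419,.9991]); Y=(W[...,:2]-[.5299,-.1051])@u; X=(W[...,:2]-[.5299,-.1051])@[.9991,-.0419]
m=(abs(X)<45e-3)&(Y>0)&(Y<.18)&(v>110)&(s<60)&(z>.04)
a=np.polyfit(Y[m],z[m],1); print("tilt",np.arctan(a[0]),m.sum(),a[1])
# block grasp: 30 mm outward of centre along block axis (yaw 93.9)
b=np.radians(93.9); g=np.array([.4445,.3122])+.028*np.array([np.cos(b),np.sin(b)]); print(g)
plan((*g,.14),down(93.9),9)
```

```text
2.73 [ 0.5259 -0.1864  0.1556] [1.200e-03 7.236e-01 6.902e-01 4.000e-04] [ 0.3 -1.1  0.5] 0.416 0.0
tilt 0.3267720292725112 481 0.06601477477651539
[0.44259557 0.34013516]
deg/row 0.7 mm/row 59.4
[0.145, -0.031, 0.005] [0.001, 0.0, -0.009]
[0.146, -0.029, 0.006] [0.001, 0.0, -0.009]
[0.146, -0.027, 0.006] [0.001, 0.0, -0.009]
[0.146, -0.025, 0.006] [0.001, 0.0, -0.009]
[0.147, -0.023, 0.006] [0.001, 0.0, -0.009]
[0.147, -0.021, 0.006] [0.001, 0.0, -0.009]
[0.147, -0.019, 0.006] [0.001, 0.0, -0.009]
[0.147, -0.018, 0.006] [0.001, 0.0, -0.009]
[0.148, -0.016, 0.006] [0.001, 0.0, -0.009]
```

Call:
send_rows([
  [0.65,[0.145,-0.031,0.0],[0.001,0,-0.009]],
  [0.65,[0.146,-0.029,0.0],[0.001,0,-0.009]],
  [0.65,[0.146,-0.027,0],[0.001,0,-0.009]],
  [0.65,[0.146,-0.025,0.006],[0.001,0,-0.009]],
  [0.65,[0.147,-0.023,0.006],[0.001,0,-0.009]],
  [0.65,[0.147,-0.021,0.006],[0.001,0,-0.009]],
  [0.65,[0.147,-0.019,0.006],[0.001,0,-0.009]],
  [0.65,[0.147,-0.018,0.006],[0.001,0,-0.009]],
  [0.65,[0.148,-0.016,0.006],[0.001,0,-0.009]],
  [0.65,[0,0,0],[0,0,0]],
])

```text
time_s: 4.03
tool_pos: [0.4368, 0.3446, 0.1384]
eef_rot: [-0.005, 0.678, 0.735, -0.004]
contact_force: [0.7, -1.5, -0.3]
finger_gap: 0.65
gripper_force: 0.0
```

Run:
```python
from h import *
st(); plan((.4426,.3401,.03),down(93.9),3)
c=arm.read_camera("side"); cv2.imwrite("pics/s2.png",c["img"][140:360,160:440,::-1])
```

```text
4.03 [0.4368 0.3446 0.1384] [-0.0053  0.6782  0.7348 -0.0044] [ 0.7 -1.5 -0.3] 0.65 0.0
deg/row 0.3 mm/row 36.2
[-0.004, 0.006, 0.09] [-0.003, -0.0, 0.003]
[-0.004, 0.005, 0.09] [-0.003, -0.0, 0.003]
[-0.004, 0.005, 0.09] [-0.003, -0.0, 0.003]
```

View pics/s2.png

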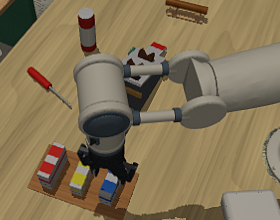

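Call:
send_rows([
  [0.65,[-0.004,0.006,0.09],[-0.003,0,0.003]],
  [0.65,[-0.004,0.005,0.09],[-0.003,0,0.003]],
  [0.65,[-0.004,0.005,0.08],[-0.003,0,0.003]],
  [0.2,[0,0,0],[0,0,0]],
  [0.2,[0,0,0],[0,0,0]],
  [0.2,[0,0,0],[0,0,0]],
  [0.2,[0,0,0],[0,0,0]],
], squeeze=80)

```text
time_s: 4.95
tool_pos: [0.444, 0.3374, 0.0346]
eef_rot: [-0.0, 0.685, 0.729, 0.001]
contact_force: [0.8, -0.3, -4.8]
finger_gap: 0.362
gripper_force: 80.7
```

Run:
```python
from h import *
s=st(); q=s["eef_rot"]; R0=Ro.from_quat(q[[1,2,3,0]]); p=s["tool_pos"]
plan((p[0],p[1],.065),R0,1)
plan((.450,.215,.065),R0,3,(p[0],p[1],.065),R0)
plan((.5417,.1764,.065),down(87.6),3,(.450,.215,.065),R0)
```

```text
4.95 [0.444  0.3374 0.0346] [-2.000e-04  6.849e-01  7.287e-01  7.000e-04] [ 0.8 -0.3 -4.8] 0.362 80.69616079330444
deg/row 0.0 mm/row 30.4
[0.0, 0.0, -0.076] [0.0, 0.0, 0.0]
deg/row 0.0 mm/row 40.8
[-0.102, -0.001, -0.0] [0.0, 0.0, 0.0]
[-0.102, -0.001, -0.0] [0.0, 0.0, 0.0]
[-0.102, -0.001, -0.0] [0.0, 0.0, 0.0]
deg/row 2.0 mm/row 33.2
[-0.037, 0.074, 0.0] [0.0, -0.0, 0.023]
[-0.034, 0.076, 0.0] [0.0, -0.0, 0.023]
[-0.032, 0.077, 0.0] [0.0, -0.0, 0.023]
```

Call:
send_rows([
  [0.2,[0,0,-0.038],[0,0,0]],
  [0.2,[0,0,-0.038],[0,0,0]],
  [0.2,[-0.102,-0.001,0],[0,0,0]],
  [0.2,[-0.102,-0.001,0],[0,0,0]],
  [0.2,[-0.102,-0.001,0],[0,0,0]],
  [0.2,[-0.037,0.074,0],[0,0,0.023]],
  [0.2,[-0.034,0.076,0],[0,0,0.023]],
  [0.2,[-0.032,0.077,0],[0,0,0.023]],
  [0.2,[0,0,0],[0,0,0]],
])

```text
time_s: 6.08
tool_pos: [0.5441, 0.1753, 0.0655]
eef_rot: [0.0, 0.722, 0.691, 0.001]
contact_force: [-0.0, 0.3, -4.6]
finger_gap: 0.362
gripper_force: 81.7
```

Run:
```python
from h import *
st(); plan((.5417,.1764,.0415),down(87.6),2)
for n in("side","top"):
    c=arm.read_camera(n); W=cloud(c);h,s,v=masks(c); x,y,z=W[...,0],W[...,1],W[...,2]
    m=(h>100)&(h<130)&(s>120)&(v>50)&(x>.45)&(x<.62)&(y>.05)&(y<.25)&(z>.02)
    print(n,m.sum())
    if m.sum()>20: print(np.percentile(z[m],[5,50,90,99]).round(4), rect(W[m&(z>np.percentile(z[m],60))]), np.percentile(W[m],[2,98],axis=0).round(4))
    cv2.imwrite(f"pics/{n}3.png",c["img"][:,:,::-1])
a=cv2.imread("pics/side3.png")[150:300,200:370]; b=cv2.imread("pics/top3.png")[170:320,150:320]
cv2.imwrite("pics/c3.png",cv2.resize(np.hstack([a,b]),None,fx=2.3,fy=2.3,interpolation=cv2.INTER_CUBIC))
```

```text
6.08 [0.5441 0.1753 0.0655] [5.000e-04 7.224e-01 6.915e-01 1.000e-03] [-0.   0.3 -4.6] 0.362 81.6793441772461
deg/row 0.1 mm/row 12.1
[0.001, -0.003, 0.03] [0.001, -0.0, -0.001]
[0.001, -0.003, 0.03] [0.001, -0.0, -0.001]
side 99
[0.0718 0.1004 0.1033 0.1863] (array([0.5387, 0.1617]), array([0.0608, 0.0632]), np.float32(121.7)) [[0.506  0.1095 0.071 ]
 [0.5583 0.2018 0.1739]]
top 141
[0.0903 0.1006 0.1032 0.105 ] (array([0.5392, 0.1282]), array([0.0247, 0.028 ]), np.float32(2.4)) [[0.5251 0.1157 0.087 ]
 [0.5536 0.1409 0.1045]]
```

View pics/c3.png

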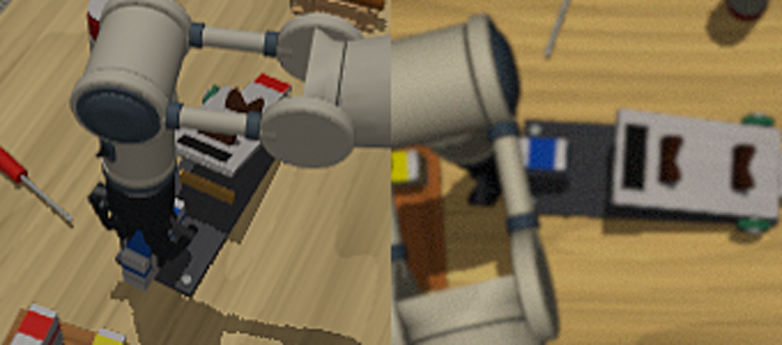

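Run:
```python
from h import *
R=down(87.6)
plan((.5415,.1753,.0425),R,2)
plan((.5388,.1065,.0425),R,3,(.5415,.1753,.0425),R)
```

```text
deg/row 0.0 mm/row 11.2
[-0.001, -0.001, 0.028] [0.0, -0.0, 0.0]
[-0.001, -0.001, 0.028] [0.0, -0.0, 0.0]
deg/row 0.0 mm/row 23.0
[-0.057, 0.0, 0.0] [0.0, 0.0, 0.0]
[-0.057, 0.0, 0.0] [0.0, 0.0, 0.0]
[-0.057, 0.0, 0.0] [0.0, 0.0, 0.0]
```

Call:
send_rows([
  [0.2,[-0.001,-0.001,0.028],[0,0,0]],
  [0.2,[-0.001,-0.001,0.028],[0,0,0]],
  [0.2,[-0.057,0,0],[0,0,0]],
  [0.2,[-0.057,0,0],[0,0,0]],
  [0.2,[-0.057,0,0],[0,0,0]],
  [0.2,[0,0,0.004],[0,0,0]],
  [0.2,[0,0,0.004],[0,0,0]],
  [0.2,[0,0,0],[0,0,0]],
])

```text
time_s: 7.18
tool_pos: [0.5381, 0.1079, 0.0381]
eef_rot: [-0.0, 0.721, 0.693, 0.0]
contact_force: [0.6, 0.9, -5.4]
finger_gap: 0.37
gripper_force: 82.0
```

Call:
send_rows([
  [0.2,[0,0,0.003],[0,0,0]],
  [0.2,[0,0,0.002],[0,0,0]],
  [0.2,[-0.01,0,0],[0,0,0]],
  [0.2,[-0.008,0,0],[0,0,0]],
  [0.2,[0,0,0],[0,0,0]],
])

```text
time_s: 7.8
tool_pos: [0.5393, 0.1005, 0.0379]
eef_rot: [0.001, 0.722, 0.692, 0.002]
contact_force: [-0.5, 5.0, 6.2]
finger_gap: 0.362
gripper_force: 83.0
```

Call:
send_rows([
  [0.2,[-0.006,0,-0.001],[0,0,0]],
  [0.2,[-0.006,0,0],[0,0,0]],
  [0.2,[-0.004,0,0],[0,0,0]],
  [0.2,[0,0,0],[0,0,0]],
])

```text
time_s: 8.3
tool_pos: [0.5388, 0.0947, 0.0379]
eef_rot: [-0.0, 0.721, 0.692, 0.002]
contact_force: [0.1, 7.2, 5.5]
finger_gap: 0.367
gripper_force: 83.0
```

Call:
send_rows([
  [0.2,[-0.005,0,0],[0,0,0]],
  [0.2,[-0.005,0,0],[0,0,0]],
  [0.2,[0,0,0],[0,0,0]],
])

```text
time_s: 8.68
tool_pos: [0.5387, 0.0944, 0.0386]
eef_rot: [-0.002, 0.721, 0.693, 0.005]
contact_force: [-0.3, 19.3, 6.5]
finger_gap: 0.365
gripper_force: 83.1
```

Run:
```python
from h import *
st()
c=arm.read_camera("side"); cv2.imwrite("pics/c4.png",cv2.resize(c["img"][130:300,220:360,::-1],None,fx=3.5,fy=3.5,interpolation=cv2.INTER_CUBIC))
```

```text
8.68 [0.5387 0.0944 0.0386] [-0.0023  0.7209  0.6931  0.0047] [-0.3 19.3  6.5] 0.365 83.13443183898926
```

View pics/c4.png

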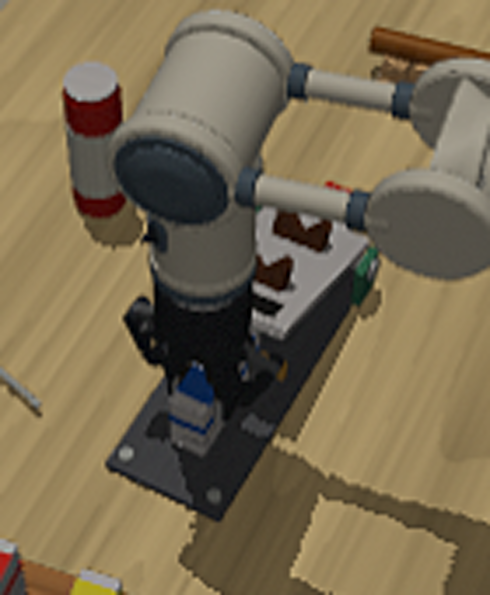

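Call:
send_rows([
  [0.6,[0,0,0],[0,0,0]],
  [0.6,[0,0,0],[0,0,0]],
  [0.6,[0.008,0,-0.03],[0,0,0]],
  [0.6,[0.01,0,-0.1],[0,0,0]],
  [0.3,[0.03,0,-0.15],[0,0,0]],
  [0,[0.08,0,-0.08],[0,0,0]],
  [0,[0,0,0],[0,0,0]],
])

```text
time_s: 9.6
tool_pos: [0.5413, 0.1422, 0.1856]
eef_rot: [0.002, 0.721, 0.693, 0.003]
contact_force: [0.1, -0.4, -0.0]
finger_gap: 0.008
gripper_force: 0.0
```

```bash
cat > chk.py <<'E'
from h import *
st()
O=np.array([.5299,-.1051]);u=np.array([.0419,.9991]);w=np.array([.9991,-.0419])
for n in("side","top"):
    c=arm.read_camera(n); W=cloud(c);h,s,v=masks(c); z=W[...,2]
    Y=(W[...,:2]-O)@u; X=(W[...,:2]-O)@w
    m=(abs(X)<.05)&(Y>.1)&(Y<.3)&(abs(z-.0728)<.005)&(h>95)&(h<130)&(s>100)
    if m.sum()>9: print(n,"blue top X,Y",m.sum(),X[m].mean().round(4),np.percentile(Y[m],[1,99]).round(4),np.median(z[m]).round(4),rect(W[m]))
    m=(abs(X)<.045)&(Y>.02)&(Y<.13)&(v>110)&(s<60)&(z>.05)&(z<.13)
    if m.sum()>50: a=np.polyfit(Y[m],z[m],1);print(n,"tilt",np.arctan(a[0]).round(4),m.sum(),"z0",a[1].round(4))
    cv2.imwrite(f"pics/{n}c.png",c["img"][:,:,::-1])
E
python3 chk.py
python3 - <<'E'
import cv2,numpy as np
a=cv2.imread("pics/sidec.png")[150:300,220:370]; b=cv2.imread("pics/topc.png")[170:320,190:340]
cv2.imwrite("pics/c5.png",cv2.resize(np.hstack([a,b]),None,fx=2.6,fy=2.6,interpolation=cv2.INTER_CUBIC))
E
```

```text
9.6 [0.5413 0.1422 0.1856] [0.0017 0.721  0.6929 0.0034] [ 0.1 -0.4 -0. ] 0.008 0.0
side blue top X,Y 169 -0.0004 [0.1381 0.2155] 0.0718 (array([0.5372, 0.072 ]), array([0.0328, 0.0798]), np.float32(88.9))
side tilt 0.3993 333 z0 0.0575
top blue top X,Y 176 -0.0019 [0.1597 0.2155] 0.0734 (array([0.5361, 0.0823]), array([0.033 , 0.0565]), np.float32(88.2))
top tilt 0.3999 1221 z0 0.0588
```

View pics/c5.png

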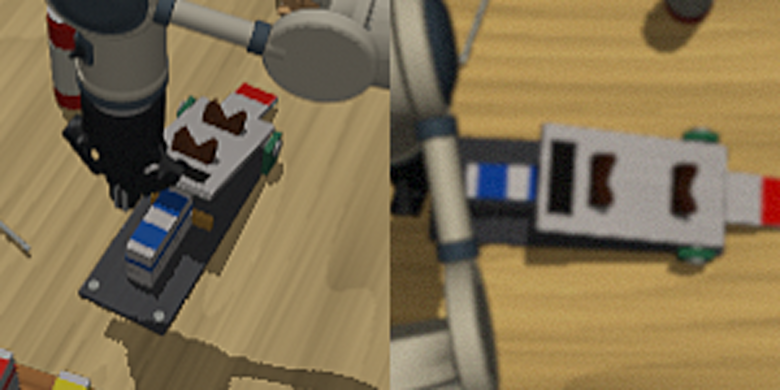

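Run:
```python
from h import *
R=down(87.6)
plan((.5358,.0348,.185),R,2)
```

```text
deg/row 0.0 mm/row 52.9
[-0.132, 0.001, -0.005] [0.0, -0.0, 0.0]
[-0.132, 0.001, -0.005] [0.0, -0.0, 0.0]
```

Call:
send_rows([
  [0,[-0.132,0.001,0],[0,0,0]],
  [0,[-0.132,0.001,0],[0,0,0]],
  [0,[0,0,0.08],[0,0,0]],
  [0,[0,0,0.08],[0,0,0]],
  [0,[0,0,0.015],[0,0,0]],
  [0,[0,0,0.015],[0,0,0]],
  [0,[0,0,0.015],[0,0,0]],
  [0,[0,0,0.01],[0,0,0]],
  [0,[0,0,0],[0,0,0]],
])

```text
time_s: 10.82
tool_pos: [0.5369, 0.0355, 0.0976]
eef_rot: [0.001, 0.721, 0.692, 0.001]
contact_force: [-4.4, 0.5, 9.8]
finger_gap: 0.002
gripper_force: 4.9
```

Call:
send_rows([
  [0,[0,0,0.005],[0,0,0]],
  [0,[0,0,0.003],[0,0,0]],
  [0,[0,0,0],[0,0,0]],
])

```text
time_s: 11.2
tool_pos: [0.5371, 0.0355, 0.0973]
eef_rot: [0.001, 0.721, 0.693, 0.002]
contact_force: [-10.6, 1.2, 22.7]
finger_gap: 0.001
gripper_force: 10.9
```

Call:
send_rows([
  [0,[0,0,-0.02],[0,0,0]],
  [0,[0,0,-0.12],[0,0,0]],
  [0,[0,0,-0.14],[0,0,0]],
  [0,[0,0,0],[0,0,0]],
])

```text
time_s: 11.7
tool_pos: [0.5385, 0.0352, 0.21]
eef_rot: [0.003, 0.722, 0.692, 0.004]
contact_force: [0.0, -0.2, -0.2]
finger_gap: -0.001
gripper_force: 0.0
```

```bash
python3 chk.py
python3 - <<'E'
from h import *
plan((.5088,-.387,.13),down(6.6),9)
E
```

```text
11.7 [0.5385 0.0352 0.21  ] [0.0035 0.7215 0.6924 0.0041] [ 0.  -0.2 -0.2] -0.001 0.0
side blue top X,Y 132 -0.0003 [0.1522 0.2155] 0.0719 (array([0.5371, 0.0786]), array([0.0329, 0.0642]), np.float32(87.3))
side tilt 0.2686 483 z0 0.0564
top blue top X,Y 144 -0.0026 [0.1878 0.2157] 0.0735 (array([0.5362, 0.0966]), array([0.0288, 0.0328]), np.float32(175.9))
top tilt 0.2618 868 z0 0.0586
deg/row 9.0 mm/row 47.7
[-0.117, -0.003, 0.021] [0.0, -0.0, 0.105]
[-0.117, 0.016, 0.021] [0.0, -0.0, 0.105]
[-0.113, 0.034, 0.021] [0.0, -0.0, 0.105]
[-0.106, 0.051, 0.021] [0.0, -0.0, 0.105]
[-0.097, 0.067, 0.021] [0.0, -0.0, 0.105]
[-0.085, 0.081, 0.021] [0.0, -0.0, 0.105]
[-0.071, 0.093, 0.021] [0.0, -0.0, 0.105]
[-0.056, 0.103, 0.021] [0.0, -0.0, 0.105]
[-0.039, 0.111, 0.021] [0.0, -0.0, 0.105]
```

Call:
send_rows([
  [0,[-0.117,-0.003,0],[0,0,0.105]],
  [0,[-0.117,0.016,0],[0,0,0.105]],
  [0,[-0.113,0.034,0],[0,0,0.105]],
  [0,[-0.106,0.051,0],[0,0,0.105]],
  [0.55,[-0.097,0.067,0.02],[0,0,0.105]],
  [0.55,[-0.085,0.081,0.04],[0,0,0.105]],
  [0.55,[-0.071,0.093,0.04],[0,0,0.105]],
  [0.55,[-0.056,0.103,0.04],[0,0,0.105]],
  [0.55,[-0.039,0.111,0.04],[0,0,0.105]],
  [0.55,[0,0,0],[0,0,0]],
])

```text
time_s: 13.05
tool_pos: [0.5053, -0.3888, 0.1256]
eef_rot: [-0.003, 0.999, 0.053, -0.003]
contact_force: [0.2, 0.9, -0.4]
finger_gap: 0.553
gripper_force: 0.0
```

Run:
```python
from h import *
st()
for n in("top","side"):
    c=arm.read_camera(n); W=cloud(c); h,s,v=masks(c); x,y,z=W[...,0],W[...,1],W[...,2]
    m=(x>.4)&(x<.65)&(y>-.46)&(y<-.33)&(z>.041)&(z<.06)&(h<20)&(s>150)
    if m.sum()<30: print(n,"hidden",m.sum());continue
    C,r,N,mm=blob(c,m,.048); print(n,C,*r,N,rect(W[m]))
plan((.5088,-.387,.0215),down(6.6),2)
```

```text
13.05 [ 0.5053 -0.3888  0.1256] [-0.0028  0.9986  0.0534 -0.0032] [ 0.2  0.9 -0.4] 0.553 0.0
top [ 0.5596 -0.3822  0.048 ] [ 0.559  -0.3799] [0.0338 0.0491] 6.5 190 (array([ 0.5085, -0.3863]), array([0.0357, 0.1491]), np.float32(6.4))
side [ 0.5076 -0.3846  0.048 ] [ 0.508  -0.3831] [0.0351 0.1486] 7.0 265 (array([ 0.5079, -0.3852]), array([0.0298, 0.1481]), np.float32(8.9))
deg/row 0.2 mm/row 53.6
[0.002, 0.001, 0.134] [-0.001, 0.001, -0.001]
[0.002, 0.001, 0.134] [-0.001, 0.001, -0.001]
```

Call:
send_rows([
  [0.55,[0.002,0,0.11],[-0.001,0.001,-0.001]],
  [0.55,[0.001,0,0.1],[-0.001,0.001,-0.001]],
  [0.55,[0,0,0.062],[0,0,0]],
  [0.55,[0,0,0],[0,0,0]],
  [0.15,[0,0,0],[0,0,0]],
  [0.15,[0,0,0],[0,0,0]],
  [0.15,[0,0,0],[0,0,0]],
  [0.15,[0,0,0],[0,0,0]],
], squeeze=50)

```text
time_s: 14.15
tool_pos: [0.5106, -0.3888, 0.026]
eef_rot: [0.004, 0.998, 0.057, 0.004]
contact_force: [0.2, -4.4, 6.4]
finger_gap: 0.309
gripper_force: 50.1
```

Call:
send_rows([
  [0.15,[0,0,-0.05],[0,0,0]],
  [0.15,[0,0,-0.1],[0,0,0]],
  [0.15,[0,0,-0.15],[0,0,0]],
  [0.15,[0,0,-0.1],[0,0,0]],
  [0.15,[0,0,0],[0,0,0]],
  [0.15,[0,0,0],[0,0,0]],
])

```text
time_s: 14.9
tool_pos: [0.5085, -0.386, 0.1819]
eef_rot: [0.0, 0.998, 0.058, 0.001]
contact_force: [-0.7, -0.1, -1.8]
finger_gap: 0.308
gripper_force: 49.4
```

```bash
cat > rod.py <<'E'
from h import *
s_=st(); q=s_["eef_rot"]; R=Ro.from_quat(q[[1,2,3,0]]); p=s_["tool_pos"]
for n in("top","side"):
    c=arm.read_camera(n); W=cloud(c); h,s,v=masks(c)
    T=R.inv().apply((W-p).reshape(-1,3)).reshape(W.shape)  # points in tool frame
    m=(abs(T[...,0])<.1)&(abs(T[...,1])<.035)&(abs(T[...,2]+.02)<.035)&(h<20)&(s>150)
    # keep both rod ends clear of the gripper
    P=T[m]; print(n,m.sum()); 
    if m.sum()>20:
        print("tool x ends",np.percentile(P[:,0],[1,99]).round(4))
        for a,b in((-.08,-.03),(.03,.08)):
            k=(P[:,0]>a)&(P[:,0]<b)
            if k.sum()>9: print(" part",a,k.sum(),"y",P[k,1].mean().round(4),np.percentile(P[k,1],[3,97]).round(4),"z top",np.percentile(P[k,2],[3,10,50]).round(4))
    cv2.imwrite(f"pics/{n}r.png",c["img"][:,:,::-1])
E
python3 rod.py; python3 -c "
import cv2,numpy as np
a=cv2.imread('pics/sider.png')[80:230,280:430]; b=cv2.imread('pics/topr.png')[170:320,340:490]
cv2.imwrite('pics/c6.png',cv2.resize(np.hstack([a,b]),None,fx=2.6,fy=2.6,interpolation=cv2.INTER_CUBIC))"
```

```text
14.9 [ 0.5085 -0.386   0.1819] [4.000e-04 9.983e-01 5.760e-02 1.200e-03] [-0.7 -0.1 -1.8] 0.308 49.41790044307709
top 475
tool x ends [-0.0763  0.0705]
 part -0.08 199 y -0.0014 [-0.0133  0.0108] z top [-0.0317 -0.0306 -0.0276]
 part 0.03 227 y -0.0043 [-0.0149  0.0104] z top [-0.0314 -0.0302 -0.027 ]
side 290
tool x ends [-0.0757  0.0696]
 part -0.08 115 y -0.0072 [-0.0146  0.0043] z top [-0.0285 -0.0267 -0.0211]
 part 0.03 98 y -0.0084 [-0.016   0.0013] z top [-0.0285 -0.0271 -0.0216]
```

View pics/c6.png

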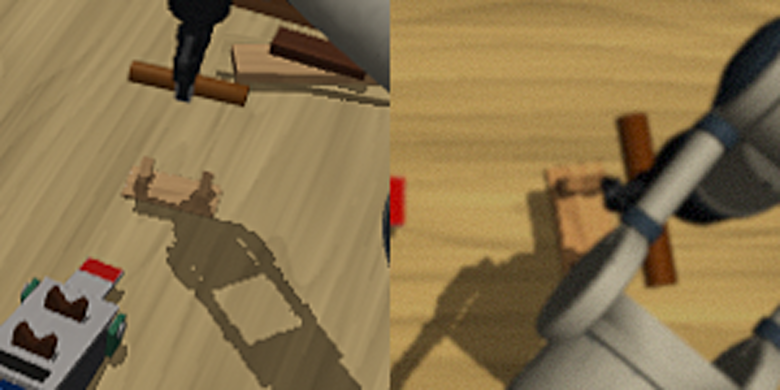

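```bash
cat > place.py <<'E'
from h import *
import sys
R=down(87.6,15,-2.4); C=np.array([.5323,-.0471,.1052]); off=np.array([-.003,0,-.015])
def tgt(h): return C+R.apply([0,0,-h])-R.apply(off)
E
python3 - <<'E'
from place import *
st(); print(R.as_matrix().round(3),tgt(.07),tgt(0)); plan(tgt(.07),R,10)
E
```

```text
15.0 [ 0.5081 -0.3859  0.1801] [-5.000e-04  9.983e-01  5.750e-02  2.000e-04] [ 0.8  0.8 -0.4] 0.308 49.41838324069977
[[ 0.04   0.999  0.011]
 [ 0.965 -0.042  0.259]
 [ 0.259  0.    -0.966]] [ 0.53182524 -0.05842733  0.15910238] [ 0.53258392 -0.04032588  0.09148757]
deg/row 8.2 mm/row 32.9
[0.015, -0.081, 0.005] [0.012, 0.014, -0.094]
[0.026, -0.078, 0.007] [0.012, 0.014, -0.094]
[0.037, -0.073, 0.009] [0.012, 0.014, -0.094]
[0.046, -0.067, 0.012] [0.012, 0.014, -0.094]
[0.055, -0.06, 0.014] [0.012, 0.014, -0.094]
[0.062, -0.051, 0.016] [0.012, 0.014, -0.094]
[0.069, -0.042, 0.018] [0.012, 0.014, -0.094]
[0.073, -0.031, 0.021] [0.012, 0.014, -0.094]
[0.076, -0.02, 0.023] [0.012, 0.014, -0.094]
[0.078, -0.009, 0.025] [0.012, 0.014, -0.094]
```

Call:
send_rows([
  [0.15,[0.015,-0.081,0.005],[0.012,0.014,-0.094]],
  [0.15,[0.026,-0.078,0.007],[0.012,0.014,-0.094]],
  [0.15,[0.037,-0.073,0.009],[0.012,0.014,-0.094]],
  [0.15,[0.046,-0.067,0.012],[0.012,0.014,-0.094]],
  [0.15,[0.055,-0.06,0.014],[0.012,0.014,-0.094]],
  [0.15,[0.062,-0.051,0.016],[0.012,0.014,-0.094]],
  [0.15,[0.069,-0.042,0.018],[0.012,0.014,-0.094]],
  [0.15,[0.073,-0.031,0.021],[0.012,0.014,-0.094]],
  [0.15,[0.076,-0.02,0.023],[0.012,0.014,-0.094]],
  [0.15,[0.078,-0.009,0.025],[0.012,0.014,-0.094]],
])

```text
time_s: 16.25
tool_pos: [0.5305, -0.0578, 0.1573]
eef_rot: [-0.088, 0.713, 0.69, 0.091]
contact_force: [0.1, -0.2, -1.1]
finger_gap: 0.31
gripper_force: 49.3
```

Call:
send_rows([
  [0.15,[0,0,0],[0,0,0]],
  [0.15,[0,0,0],[0,0,0]],
])

```text
time_s: 16.5
tool_pos: [0.5309, -0.0594, 0.1581]
eef_rot: [-0.087, 0.715, 0.688, 0.091]
contact_force: [-0.7, -0.1, -0.9]
finger_gap: 0.312
gripper_force: 49.3
```

```bash
python3 - <<'E'
from place import *
st(); plan(tgt(.02),R,2)
E
python3 rod.py; python3 chk.py
python3 - <<'E'
from h import *
a=cv2.imread('pics/sider.png')[110:260,230:380]; b=cv2.imread('pics/topr.png')[170:320,210:360]
cv2.imwrite('pics/c7.png',cv2.resize(np.hstack([a,b]),None,fx=2.6,fy=2.6,interpolation=cv2.INTER_CUBIC))
E
```

```text
16.5 [ 0.5309 -0.0594  0.1581] [-0.0867  0.7151  0.6876  0.091 ] [-0.7 -0.1 -0.9] 0.312 49.323139786720276
deg/row 0.3 mm/row 24.7
[0.002, 0.001, 0.062] [0.0, 0.003, 0.001]
[0.002, 0.001, 0.062] [0.0, 0.003, 0.001]
16.5 [ 0.5309 -0.0594  0.1581] [-0.0867  0.7151  0.6876  0.091 ] [-0.7 -0.1 -0.9] 0.312 49.323139786720276
top 301
tool x ends [0.0064 0.0739]
 part 0.03 193 y -0.004 [-0.0146  0.0071] z top [-0.031  -0.0299 -0.0271]
side 249
tool x ends [-0.0723  0.077 ]
 part -0.08 16 y -0.0043 [-0.0145  0.0117] z top [-0.027  -0.0264 -0.0218]
 part 0.03 139 y -0.0042 [-0.0147  0.0079] z top [-0.0285 -0.0272 -0.0229]
16.6 [ 0.5312 -0.0598  0.1588] [-0.0862  0.7152  0.6875  0.0915] [ 0.8 -1.4 -0.9] 0.308 49.32289123535156
side blue top X,Y 127 -0.0002 [0.1514 0.215 ] 0.072 (array([0.5375, 0.0778]), array([0.0325, 0.0661]), np.float32(88.7))
side tilt 0.268 226 z0 0.0563
top blue top X,Y 139 -0.0023 [0.1886 0.2157] 0.0732 (array([0.5364, 0.097 ]), array([0.0274, 0.0326]), np.float32(177.3))
top tilt 0.2595 373 z0 0.0586
```

View pics/c7.png

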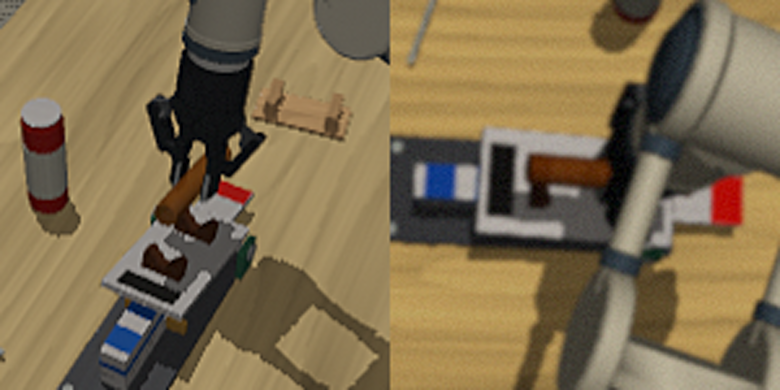

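Call:
send_rows([
  [0.15,[0.002,0.001,0.062],[0,0.003,0.001]],
  [0.15,[0.002,0.001,0.062],[0,0.003,0.001]],
  [0.15,[0,0,0.02],[0,0,0]],
  [0.15,[0,0,0.015],[0,0,0]],
  [0.15,[0,0,0],[0,0,0]],
])

```text
time_s: 17.32
tool_pos: [0.5333, -0.0417, 0.0986]
eef_rot: [-0.089, 0.715, 0.687, 0.095]
contact_force: [0.5, 0.3, -1.3]
finger_gap: 0.314
gripper_force: 49.4
```

Run:
```python
from place import *
st(); plan(tgt(.0),R,1)
```

```text
17.32 [ 0.5333 -0.0417  0.0986] [-0.089   0.7152  0.6867  0.095 ] [ 0.5  0.3 -1.3] 0.314 49.370824098587036
deg/row 0.2 mm/row 7.3
[-0.001, -0.002, 0.018] [0.002, 0.0, 0.001]
```

Still free in air, about 7 mm to go.

Call:
send_rows([
  [0.15,[0,-0.002,0.008],[0.002,0,0.001]],
  [0.15,[0,0,0.005],[0,0,0]],
  [0.15,[0,0,0.003],[0,0,0]],
  [0.15,[0,0,0],[0,0,0]],
])

```text
time_s: 17.82
tool_pos: [0.5327, -0.0399, 0.0924]
eef_rot: [-0.09, 0.715, 0.686, 0.094]
contact_force: [1.4, -0.9, 1.2]
finger_gap: 0.311
gripper_force: 49.5
```

Call:
send_rows([
  [0.15,[0,0,0.003],[0,0,0]],
  [0.15,[0,0,0.002],[0,0,0]],
  [0.15,[0,0,0],[0,0,0]],
])

```text
time_s: 18.2
tool_pos: [0.5335, -0.0397, 0.0915]
eef_rot: [-0.089, 0.716, 0.686, 0.095]
contact_force: [2.0, -2.8, 5.0]
finger_gap: 0.309
gripper_force: 50.2
```

Call:
send_rows([
  [0.38,[0,0,0],[0,0,0]],
  [0.5,[0,0,0],[0,0,0]],
  [0.6,[0,0,0],[0,0,0]],
  [0.6,[0,0,-0.04],[0,0,0]],
  [0.6,[0,0,-0.1],[0,0,0]],
  [0.6,[0,0,-0.15],[0,0,0]],
  [0.6,[-0.1,0,-0.1],[0,0,0]],
  [0.6,[-0.15,0,-0.0],[0,0,0]],
  [0.6,[-0.15,0,0],[0,0,0]],
  [0.6,[0,0,0],[0,0,0]],
])

```text
time_s: 19.45
tool_pos: [0.5231, -0.2377, 0.1977]
eef_rot: [-0.092, 0.717, 0.684, 0.093]
contact_force: [-0.6, 1.7, 0.4]
finger_gap: 0.598
gripper_force: 0.0
```

```bash
python3 chk.py
python3 - <<'E'
from h import *
from place import C,R
Rt=Ro.from_matrix(np.c_[R.as_matrix()[:,1],R.as_matrix()[:,0],-R.as_matrix()[:,2]])
for n in("top","side"):
    c=arm.read_camera(n); W=cloud(c); h,s,v=masks(c)
    T=Rt.inv().apply((W-C).reshape(-1,3)).reshape(W.shape)
    m=(abs(T[...,0])<.03)&(abs(T[...,1])<.12)&(T[...,2]>.0)&(T[...,2]<.03)&(h<20)&(s>120)
    P=T[m];print(n,m.sum(),"y ends",np.percentile(P[:,1],[1,99]).round(4),"x",np.percentile(P[:,0],[2,98]).round(4),"top z",np.percentile(P[:,2],[80,90,95]).round(4),rect(P))
a=cv2.imread('pics/sidec.png')[110:260,230:380]; b=cv2.imread('pics/topc.png')[170:320,210:360]
cv2.imwrite('pics/c8.png',cv2.resize(np.hstack([a,b]),None,fx=2.6,fy=2.6,interpolation=cv2.INTER_CUBIC))
E
```

```text
19.45 [ 0.5231 -0.2377  0.1977] [-0.0915  0.7174  0.6843  0.0932] [-0.6  1.7  0.4] 0.598 0.0
side blue top X,Y 128 -0.0004 [0.1517 0.2152] 0.072 (array([0.5374, 0.0789]), array([0.0317, 0.0657]), np.float32(88.2))
side tilt 0.2645 305 z0 0.0565
top blue top X,Y 139 -0.0023 [0.1884 0.2154] 0.0734 (array([0.5369, 0.0967]), array([0.0258, 0.0339]), np.float32(2.6))
top tilt 0.2619 820 z0 0.0585
top 618 y ends [-0.0673  0.0791] x [-0.0136  0.0107] top z [0.0136 0.0146 0.0153] (array([-0.0017,  0.0047]), array([0.0339, 0.1498]), np.float32(90.2))
side 296 y ends [-0.0685  0.0796] x [-0.0137  0.011 ] top z [0.0115 0.0122 0.0132] (array([-0.0005,  0.0032]), array([0.0282, 0.1535]), np.float32(89.5))
```

View pics/c8.png

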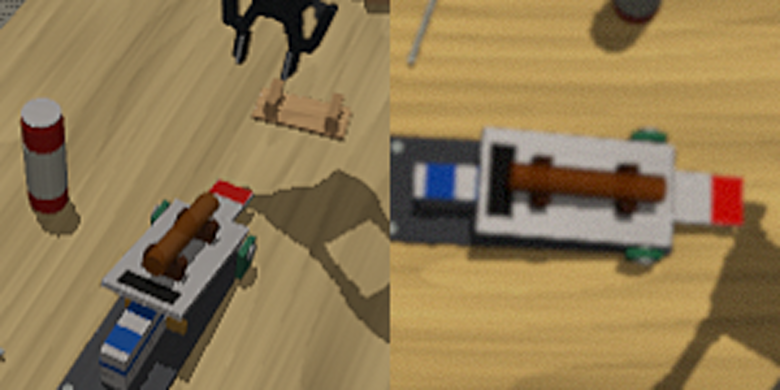

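The rod lies in both cradles, about 5 mm off centre along them and parallel to the grooves. The tilt reads 0.262 rad, the block is home, and the gripper is clear.

```bash
python3 -c "
from cell import arm
print(arm.close_job())"
```

```text
the job is handed in; nothing more can be done
None
```

I handed the job in at about 20 s. In the last pictures the table is at about 15° with its roller on the blue block, the block is against the stop, and the amber rod rests in both cradles about 5 mm off centre. The hand-in gave no verdict.

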